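# Vent the damp from the welding-rod oven

## Robot

A 6-joint arm with a two-finger parallel gripper is mounted at the origin on the work surface. World frame = base frame: x ahead of the robot, y to its left, z up, the work surface at z = 0. Lengths are in mm, angles in rad, forces in N, time in s.
With the tool pointing down it reaches from about 300 to 775 mm from the base axis. Payload 14.6 kg.
Tool frame: the origin (TCP) lies between the finger pads; the fingertips stand 25 mm ahead of it and the grasp point (between the pads) lies 6 mm ahead of it; y points along the fingers, x is the direction in which the jaws open and shut, and the axes are right-handed (so a half turn about y gives the same grasp; the last joint's range is limited). The gripper opens to 94 mm and grips with 3 to 60 N. Pads are 16 mm wide; open, the fingers measure 119 mm over their backs; the gripper's body (75 mm by 177 mm) begins 78 mm behind the grasp point.
Start: joints at [1.115, 0.3, 1.521, -0, 1.321, -0.067], TCP at [208.49, 508.941, 192.646] pointing down, gripper open.
Joint ranges: [-3.03, 3.03], [-0.79, 2.21], [0.23, 2.52], [-1.04, 4.18], [0, 3.07], [-2.55, 2.55]. Speed limits (rad/s): [2.22, 2.22, 2.57, 3.14, 3.14, 3.14].

## Interface

Orientations are given as [roll, pitch, yaw] about the fixed x, y, z axes, in that order (R = Rz(yaw) Ry(pitch) Rx(roll)).
In Python, from cell import manip gives the robot as it stands.
- The arm moves only by the tool play_rows, never from a script. Its argument "moves" is a list of rows, each an object of numbers: "dx", "dy", "dz": the shift along the tool's x, y, z in m; "ax", "ay", "az": the turn, a rotation vector about the tool's x, y, z in rad; "jaw": the gripper command: -1 is shut, 1 is fully open, values between are in proportion. A call has 1 to 20 rows; each row is the pose to reach, as a shift and turn from the pose commanded when the call began, along the tool's axes at that moment; what a row does not reach only later rows make up. A row lasts 1/10 s, in which the tool goes at most 50 mm and 8.59 degrees, less where a joint would pass 70% of its speed; a pose out of reach is approached as far as the arm can. A call with a gripper value outside its range is refused whole. The fingers move at their own pace and stop on an object; "newtons" is the grip in N (left out, the last holds). Time passes only in rows, so rows that repeat a pose let the fingers close. It gives the time, the measured TCP pose, the force and the opening at its end, in the units of the state.
- manip.read_state(): the state, without advancing time (a new reading comes with each control period).
- manip.camera(name): name is "side" or "top"; returns the picture (384x512x3 uint8, red, green, blue); there is no depth.
- manip.camera_params(name): a dict with "K" (3x3 intrinsics, pixels), "rvec" (rotation vector, rad) and "tvec" (3), from world to camera coordinates, as OpenCV has them. Camera axes: x right, y down, z forward; pixel columns grow to the right and rows downward; lengths in mm; the calibration is good to about 2 mm. A picture is of the moment at which its call begins. camera_params takes no time and is no camera call.
- manip.sign_off(): hands the job in, once; it reports no verdict.
The state is a dict: "clock": time; "joints": joint angles; "qd": joint speeds; "effort": joint torques, N m; "eef_pos": TCP position; "eef_rot": TCP orientation; "wrist_force": force on the tool from outside, world axes, zero at the start; "moment": the same for the moment, N m; "finger_gap": finger opening in mm.
Only numpy, scipy, OpenCV 4.12 (cv2) and the standard library are available. Lean on these libraries where they do the work, as an engineer would, in place of code of your own. Each camera call takes 0.05 s, during which the arm holds its last target. There are 200 camera calls.

## Task

Air the damp out of the welding-rod oven: pull its rod drawer out to the stop and leave it out, then slide the spring-closed vent shutter on the oven's top half open and hold it there steadily. The shutter shuts itself when let go, so finish while still holding it at half travel with the gripper; never run it wide open, which dumps the heat, and leave the other things on the oven and bench where they are.

Things in the scene. Friction and masses are not known exactly. Their poses are not given: they have to be found in the camera images.
- oven: Bench-top welding-rod oven: grey sheet-steel box 300 deep (x), 460 wide (y), 205 mm high, fixed; its place and yaw vary. Origin: centre of its underside, on the bench. Its x axis points from the drawer front to the back (the drawer faces -x, to the robot), y to the left seen from the robot, z up. Top flat at z = 205 mm; the vent is on it near the front edge, a rod carton 35 mm high near the back.
- vent (a point): Centre of the vent opening, 54 (x) x 60 mm (y), level with the oven's top (x = -105, y = -20, z = 205 mm in the oven's frame; axes as the oven's). The shutter covers it. Two guide rails along y beside it stand 13 mm above the top and a low spring tube on its -y side 22 mm. Three dark marks on the rear (+x) rail show a pointer at the knob the shut, half and wide-open places.
- rod_drawer (a joint): Travel of the rod drawer: 0 shut, 0.10 m out at its stop, along the oven's -x; may start up to 12 mm ajar. It runs stiffly (2.5 N friction plus 12 N per m/s) and stays where it is left. Its front panel is 400 wide, 120 high, 18 mm thick, from z = 78 to 198 mm; when shut, its outer face is at the oven's x = -168 mm.
- drawer_handle (a point): The drawer's handle: round steel bar 12 mm thick, 160 mm long along the oven's y, on 10 mm posts 70 mm either side of its middle. Origin: middle of the bar, 45 mm in front of the drawer's face (39 mm clear behind the bar), 166 mm above the bench, 39 mm below the oven's top. Moves with the drawer; axes as the oven's. It can be pinched across x, or hooked, from above.
- vent_shutter (a joint): Travel of the sprung vent shutter, a flat aluminium plate: 0 shut (where the spring keeps it), 0.064 m wide open at its stop, 0.032 m half; it slides along the oven's +y (to the left seen from the robot). The spring pushes back with 3.5 N when shut, rising by 130 N per m: 7.7 N at half, 11.8 N wide open.
- shutter_knob (a point): The shutter's upright knob: black cylinder 22 mm across, 40 mm high, on a 10 mm stem on the shutter plate. Origin: middle of the black grip, 38 mm above the oven's top (grip from 18 to 58 mm above it); with the shutter shut it is at the oven's x = -105, y = +30, z = 243 mm. Moves with the shutter along the oven's +y; axes as the oven's.
- spray_can: Bystander: upright spray can, 66 mm across, 200 mm high, on the bench to one side. Origin: centre of its underside.
- pail: Bystander: white plastic pail 110 mm across and 110 mm high on the bench to one side. Origin: centre of its underside.
- pipe_offcut: Bystander: dark steel pipe end standing upright, 76 mm across, 100 mm high, on the bench to one side. Origin: centre of its underside.
- chipping_hammer: Bystander: steel chipping hammer 260 mm long with a head 135 mm wide, lying on the bench in front of the oven, 25 mm high. Origin: on its underside, near the middle; handle along its -x.
- spanner: Bystander: steel spanner 240 mm long, 8 mm high, lying on the bench in front of the oven. Origin: middle of its underside; along its x.
- wire_brush: Bystander: wire brush with a wooden back, 260 x 28 x 34 mm, lying bristles down on the oven's top behind the vent. Origin: middle of its underside; along its x.
- welding_magnet: Bystander: flat red and steel welding magnet 85 mm across, 22 mm high, lying on the oven's top to the left (+y) of the vent. Origin: middle of its underside.

How it is judged:
By the outcome, as a careful person would: the job done as asked, in the order asked, and still so for the second after the job is handed in, while the arm keeps its last pose, push and grip.
It also fails if it takes over 46 s, if anything falls off the work surface, if the arm or the gripper's body presses on something with over 40 N, if the wrist force passes 120 N, or if a joint passes its speed limit or range.

## Working session

There is one attempt and no reset: what is moved stays moved. The work goes in short steps, Python scripts to look and compute and a tool call to move; the robot and the scene stay as the last step left them, time stands still between calls to the robot, and variables do not carry over. Pictures are saved under pics/ and viewed, about 8 in all and at most 12, crops included, and the job is handed in when it is done.

Besides the shell and the picture viewer there is one more tool, called after "Call:" as name([rows], argument=value, ...), one row to a line, values as JSON. play_rows: Moves the arm, as the interface text tells. Its arguments: {"type":"object","properties":{"moves":{"type":"array","items":{"type":"object","properties":{"dx":{"type":"number"},"dy":{"type":"number"},"dz":{"type":"number"},"ax":{"type":"number"},"ay":{"type":"number"},"az":{"type":"number"},"jaw":{"type":"number"}}}},"newtons":{"type":"number"}},"required":["moves"]}

```bash
ls; mkdir -p pics
python3 - <<'E'
from cell import manip
import cv2
for n in("top","side"):
    im=manip.camera(n); cv2.imwrite(f"pics/{n}0.png",im[:,:,::-1]); p=manip.camera_params(n); print(n,p)
s=manip.read_state(); print({k:s[k] for k in("clock","eef_pos","eef_rot","finger_gap","wrist_force")})
E
```

```text
pics
top {'K': array([[437.93705755,   0.        , 255.16895196],
       [  0.        , 437.93705755, 191.50571899],
       [  0.        ,   0.        ,   1.        ]]), 'rvec': array([ 2.13162543, -2.16862509,  0.17617959]), 'tvec': array([ -14.73724102,  622.75075019, 1948.51249561])}
side {'K': array([[392.10833984,   0.        , 253.5110942 ],
       [  0.        , 392.10833984, 191.59062919],
       [  0.        ,   0.        ,   1.        ]]), 'rvec': array([ 2.68990892, -0.87495142,  0.14083237]), 'tvec': array([-504.04097412,  371.73133545, 1310.43029885])}
{'clock': 0.1, 'eef_pos': array([208.39222245, 508.73824146, 192.13814656]), 'eef_rot': array([-1.57074388e+00,  1.01938798e-03,  1.18200711e+00]), 'finger_gap': 93.76431592223167, 'wrist_force': array([-0.47901848, -0.01822923,  0.02892266])}
```

View pics/top0.png

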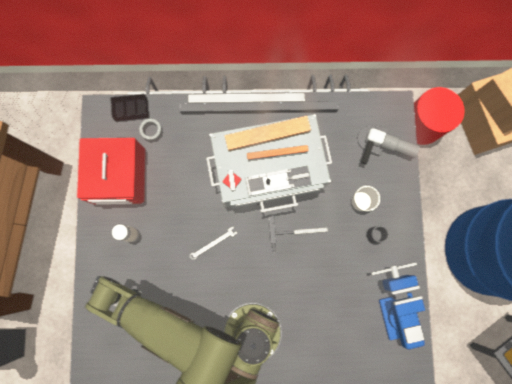

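View pics/side0.png

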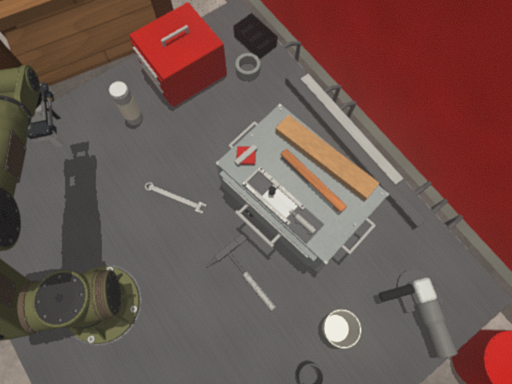

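The top view shows the oven at about (270,160), its handle bar near (278,207) and the knob near (267,180). The side view shows the knob at about (272,190) and the handle at about (257,225). I'll enlarge both oven crops.

Run:
```python
import cv2,numpy as np
a=cv2.imread("pics/top0.png")[105:220,200:340]; b=cv2.imread("pics/side0.png")[100:265,212:392]
A=cv2.resize(a,None,fx=2.8,fy=2.8,interpolation=cv2.INTER_CUBIC)
c=cv2.imread("pics/top0.png")[160:216,230:320]
C=cv2.resize(c,None,fx=4.35,fy=4.35,interpolation=cv2.INTER_CUBIC)
B=cv2.resize(cv2.imread("pics/side0.png")[140:250,225:325],None,fx=4,fy=4,interpolation=cv2.INTER_CUBIC)
o=np.zeros((600,800,3),np.uint8)
o[:A.shape[0],:A.shape[1]]=A; o[330:330+C.shape[0],:C.shape[1]]=C; o[:B.shape[0],400:400+B.shape[1]]=B
cv2.imwrite("pics/c1.png",o); print(A.shape,B.shape,C.shape)
```

```text
(322, 392, 3) (440, 400, 3) (244, 391, 3)
```

View pics/c1.png

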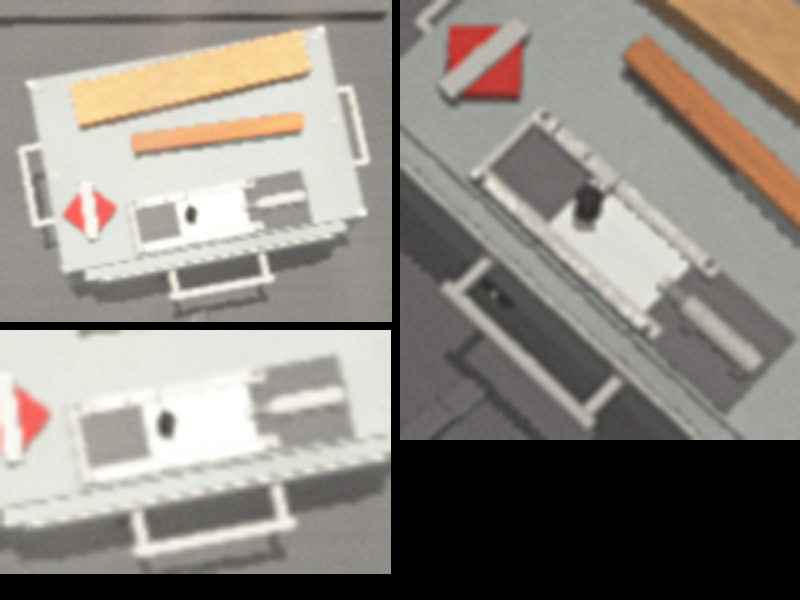

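The crops show the handle bar in the top view from (261.5,210.6) to (297.6,204.1), and in the side view from (237,211.8) to (272.3,245.5). The knob is at about (268.2,181.6) in the top view and (271.8,190.8) in the side view. The magnet sits left of the vent, at the end of the rails. Next I'll turn these into positions.

```bash
cat > h.py <<'E'
import numpy as np,cv2
from cell import manip
def cam(n):
    p=manip.camera_params(n); return p["K"],cv2.Rodrigues(np.array(p["rvec"]))[0],np.array(p["tvec"])
def ray(n,uv):
    K,R,t=cam(n); return -R.T@t, R.T@np.linalg.solve(K,[*uv,1])
def plane(n,uv,z):
    c,d=ray(n,uv); return c+d*(z-c[2])/d[2]
def tri(a,b):
    P=[]
    for n in("top","side"):
        K,R,t=cam(n); P.append(K@np.c_[R,t])
    X=cv2.triangulatePoints(*P,np.array(a,float),np.array(b,float)).ravel(); return X[:3]/X[3]
E
python3 - <<'E'
from h import *
np.set_printoptions(precision=1,suppress=True)
print("cams",ray("top",(0,0))[0],ray("side",(0,0))[0])
for nm,T,S,z in(("hL",(261.5,210.6),(237,211.75),166),("hR",(297.6,204.1),(272.25,245.5),166),("knob",(268.2,181.6),(271.75,190.75),243)):
    print(nm,plane("top",T,z),plane("side",S,z),tri(T,S))
c=np.array([plane("top",u,205)[:2] for u in((210,135.4),(315.4,115),(330.4,181),(223.2,201.4))])
m=np.array([[150,230],[150,-230],[-150,-230],[-150,230.]])
M,H=m-m.mean(0),c-c.mean(0)
th=np.arctan2((M[:,0]*H[:,1]-M[:,1]*H[:,0]).sum(),(M*H).sum()); print(c,"oven",c.mean(0),th)
R=np.array([[np.cos(th),-np.sin(th)],[np.sin(th),np.cos(th)]])
for n,p in(("knob",(-105,30)),("handle shut",(-213,0)),("half",(-105,62))): print(n,c.mean(0)+R@p)
E
```

```text
cams [ 325.6    5.2 2019.6] [ 370.9 -351.3 1359.6]
hL [521.9 -49.  166. ] [523.9 -48.5 166. ] [522.5 -49.  168.5]
hR [ 547.2 -203.7  166. ] [ 549.3 -199.9  166. ] [ 545.9 -201.9  182.7]
knob [633.3 -76.8 243. ] [636.3 -76.  243. ] [633.7 -76.9 247.6]
[[ 843.8  165.3]
 [ 927.9 -288.7]
 [ 638.2 -340.9]
 [ 559.   111.1]] oven [742.2 -88.3] 0.17970924278199438
knob [633.6 -77.5]
handle shut [ 532.7 -126.4]
half [627.9 -46.1]
```

```bash
cat >> h.py <<'E'
from scipy.spatial.transform import Rotation as Ro
YAW=0.172
ex=np.array([np.cos(YAW),np.sin(YAW),0]); ey=np.array([-ex[1],ex[0],0])
def go(pos,yaw):
    "shift/turn in tool axes from the present pose"
    s=manip.read_state(); R=Ro.from_euler("xyz",s["eef_rot"]); T=Ro.from_euler("xyz",[-np.pi/2,0,yaw])
    print("d",np.round(R.inv().apply(np.array(pos)-s["eef_pos"])/1000,4),"a",np.round((R.inv()*T).as_rotvec(),4))
E
python3 - <<'E'
from h import *
p=np.array([535,-125.5,300])-25*ey
print(p);go(p,YAW)
E
```

```text
[ 539.27882947 -150.13111078  300.        ]
d [-0.4844 -0.1074 -0.5559] a [ 5.00e-04  1.01e+00 -1.00e-03]
```

Call:
play_rows([
  {"dy": -0.05,"jaw": -0.15},
  {"dy": -0.1074,"jaw": -0.15},
  {"dx": -0.0484,"dy": -0.1074,"dz": -0.0556,"ay": 0.1,"jaw": -0.15},
  {"dx": -0.484,"dy": -0.1074,"dz": -0.556,"ay": 1.01,"jaw": -0.15},
  {"dx": -0.484,"dy": -0.1074,"dz": -0.556,"ay": 1.01,"jaw": -0.15},
  {"dx": -0.484,"dy": -0.1074,"dz": -0.556,"ay": 1.01,"jaw": -0.15},
  {"dx": -0.484,"dy": -0.1074,"dz": -0.556,"ay": 1.01,"jaw": -0.15},
  {"dx": -0.484,"dy": -0.1074,"dz": -0.556,"ay": 1.01,"jaw": -0.15},
  {"dx": -0.484,"dy": -0.1074,"dz": -0.556,"ay": 1.01,"jaw": -0.15},
  {"dx": -0.484,"dy": -0.1074,"dz": -0.556,"ay": 1.01,"jaw": -0.15},
  {"dx": -0.484,"dy": -0.1074,"dz": -0.556,"ay": 1.01,"jaw": -0.15},
  {"dx": -0.484,"dy": -0.1074,"dz": -0.556,"ay": 1.01,"jaw": -0.15},
  {"dx": -0.484,"dy": -0.1074,"dz": -0.556,"ay": 1.01,"jaw": -0.15},
  {"dx": -0.484,"dy": -0.1074,"dz": -0.556,"ay": 1.01,"jaw": -0.15},
  {"dx": -0.484,"dy": -0.1074,"dz": -0.556,"ay": 1.01,"jaw": -0.15},
  {"dx": -0.484,"dy": -0.1074,"dz": -0.556,"ay": 1.01,"jaw": -0.15},
  {"dx": -0.484,"dy": -0.1074,"dz": -0.556,"ay": 1.01,"jaw": -0.15},
  {"dx": -0.484,"dy": -0.1074,"dz": -0.556,"ay": 1.01,"jaw": -0.15},
], newtons=30)

```text
$.moves[0]: bad value
```

Run:
```python
from h import *
go(np.array([535,-125.5,300])-25*ey,YAW)
im=manip.camera("side")[:,:,::-1]
cv2.imwrite("pics/s2.png",cv2.resize(im[130:270,200:340],None,fx=4,fy=4,interpolation=cv2.INTER_CUBIC))
```

```text
d [-0.4844 -0.1074 -0.5559] a [ 5.00e-04  1.01e+00 -1.00e-03]
```

View pics/s2.png

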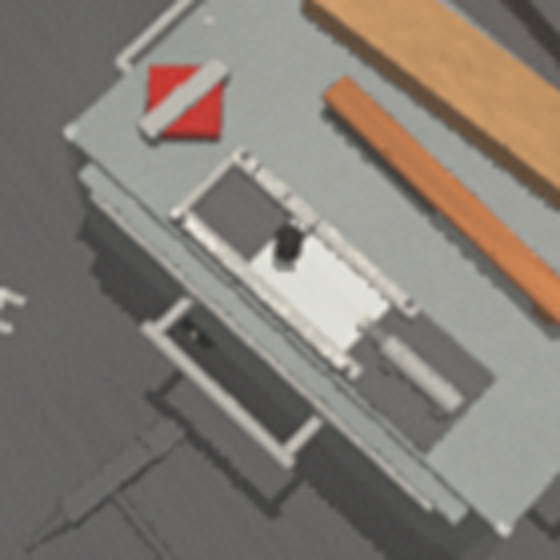

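The call was refused, probably because every row needs all seven fields. The arm hasn't moved: this picture shows the same shut scene as before.

Call:
play_rows([
  {"dx": 0,"dy": -0.05,"dz": 0,"ax": 0,"ay": 0,"az": 0,"jaw": -0.15},
  {"dx": 0,"dy": -0.1,"dz": 0,"ax": 0,"ay": 0,"az": 0,"jaw": -0.15},
], newtons=30)

```text
clock: 0.35
eef_pos: [208.2, 508.3, 293.0]
eef_rot: [-1.571, 0.003, 1.182]
wrist_force: [0.3, 1.1, 0.5]
finger_gap: 81.3
```

Good. From here the remaining shift is about dx -0.484, dz -0.556, ay 1.01.

Call:
play_rows([
  {"dx": -0.033,"dy": -0.01,"dz": -0.037,"ax": 0,"ay": 0.067,"az": 0,"jaw": -0.15},
  {"dx": -0.065,"dy": -0.01,"dz": -0.074,"ax": 0,"ay": 0.135,"az": 0,"jaw": -0.15},
  {"dx": -0.097,"dy": -0.01,"dz": -0.111,"ax": 0,"ay": 0.2,"az": 0,"jaw": -0.15},
  {"dx": -0.129,"dy": -0.01,"dz": -0.148,"ax": 0,"ay": 0.27,"az": 0,"jaw": -0.15},
  {"dx": -0.161,"dy": -0.01,"dz": -0.185,"ax": 0,"ay": 0.34,"az": 0,"jaw": -0.15},
  {"dx": -0.194,"dy": -0.01,"dz": -0.222,"ax": 0,"ay": 0.4,"az": 0,"jaw": -0.15},
  {"dx": -0.226,"dy": -0.01,"dz": -0.26,"ax": 0,"ay": 0.47,"az": 0,"jaw": -0.15},
  {"dx": -0.258,"dy": -0.01,"dz": -0.297,"ax": 0,"ay": 0.54,"az": 0,"jaw": -0.15},
  {"dx": -0.29,"dy": -0.01,"dz": -0.334,"ax": 0,"ay": 0.61,"az": 0,"jaw": -0.15},
  {"dx": -0.323,"dy": -0.01,"dz": -0.371,"ax": 0,"ay": 0.67,"az": 0,"jaw": -0.15},
  {"dx": -0.355,"dy": -0.01,"dz": -0.408,"ax": 0,"ay": 0.74,"az": 0,"jaw": -0.15},
  {"dx": -0.387,"dy": -0.01,"dz": -0.445,"ax": 0,"ay": 0.81,"az": 0,"jaw": -0.15},
  {"dx": -0.42,"dy": -0.01,"dz": -0.482,"ax": 0,"ay": 0.88,"az": 0,"jaw": -0.15},
  {"dx": -0.452,"dy": -0.01,"dz": -0.519,"ax": 0,"ay": 0.94,"az": 0,"jaw": -0.15},
  {"dx": -0.484,"dy": -0.01,"dz": -0.556,"ax": 0,"ay": 1.01,"az": 0,"jaw": -0.15},
  {"dx": -0.484,"dy": -0.01,"dz": -0.556,"ax": 0,"ay": 1.01,"az": 0,"jaw": -0.15},
  {"dx": -0.484,"dy": -0.01,"dz": -0.556,"ax": 0,"ay": 1.01,"az": 0,"jaw": -0.15},
])

```text
clock: 2.05
eef_pos: [539.4, -150.2, 301.8]
eef_rot: [-1.57, 0.001, 0.171]
wrist_force: [0.2, -0.5, -0.2]
finger_gap: 40.4
```

Run:
```python
from h import *
go(np.array([535,-125.5,172])-25*ey,YAW); print(manip.read_state()["eef_pos"],manip.read_state()["finger_gap"])
im=manip.camera("side")[:,:,::-1]
cv2.imwrite("pics/s3.png",cv2.resize(im[130:270,190:330],None,fx=4,fy=4,interpolation=cv2.INTER_CUBIC))
```

```text
d [1.000e-04 1.298e-01 0.000e+00] a [-0.0009 -0.001  -0.0014]
[ 539.41397457 -150.2372837   301.76124069] 40.39677861107457
```

View pics/s3.png

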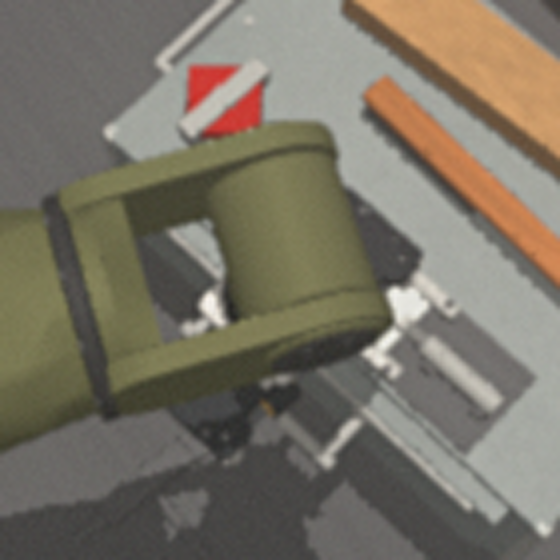

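The wrist hides the handle in this view. The gripper body lies along the oven's x, so it clears the knob as planned. I'll descend gently.

Call:
play_rows([
  {"dx": 0,"dy": 0.02,"dz": 0,"ax": 0,"ay": 0,"az": 0,"jaw": -0.15},
  {"dx": 0,"dy": 0.04,"dz": 0,"ax": 0,"ay": 0,"az": 0,"jaw": -0.15},
  {"dx": 0,"dy": 0.06,"dz": 0,"ax": 0,"ay": 0,"az": 0,"jaw": -0.15},
  {"dx": 0,"dy": 0.08,"dz": 0,"ax": 0,"ay": 0,"az": 0,"jaw": -0.15},
  {"dx": 0,"dy": 0.095,"dz": 0,"ax": 0,"ay": 0,"az": 0,"jaw": -0.15},
  {"dx": 0,"dy": 0.105,"dz": 0,"ax": 0,"ay": 0,"az": 0,"jaw": -0.15},
  {"dx": 0,"dy": 0.112,"dz": 0,"ax": 0,"ay": 0,"az": 0,"jaw": -0.15},
])

```text
clock: 2.8
eef_pos: [539.4, -148.8, 190.6]
eef_rot: [-1.571, -0.0, 0.173]
wrist_force: [-0.2, 0.2, 0.7]
finger_gap: 39.7
```

Call:
play_rows([
  {"dx": 0,"dy": 0.01,"dz": 0,"ax": 0,"ay": 0,"az": 0,"jaw": -0.15},
  {"dx": 0,"dy": 0.018,"dz": 0,"ax": 0,"ay": 0,"az": 0,"jaw": -0.15},
  {"dx": 0,"dy": 0.018,"dz": 0,"ax": 0,"ay": 0,"az": 0,"jaw": -0.5},
  {"dx": 0,"dy": 0.018,"dz": 0,"ax": 0,"ay": 0,"az": 0,"jaw": -1},
  {"dx": 0,"dy": 0.018,"dz": 0,"ax": 0,"ay": 0,"az": 0,"jaw": -1},
  {"dx": 0,"dy": 0.018,"dz": 0,"ax": 0,"ay": 0,"az": 0,"jaw": -1},
  {"dx": 0,"dy": 0.018,"dz": 0,"ax": 0,"ay": 0,"az": 0,"jaw": -1},
], newtons=30)

```text
clock: 3.5
eef_pos: [539.6, -149.8, 172.9]
eef_rot: [-1.571, -0.0, 0.172]
wrist_force: [0.4, -0.3, -0.1]
finger_gap: 3.2
```

Gap of 3.2 mm: the bar isn't between the pads. I'll look.

Run:
```python
from h import *
s=manip.read_state(); print(s["finger_gap"],s["eef_pos"],s["wrist_force"])
a=manip.camera("top")[150:230,240:325,::-1]; b=manip.camera("side")[170:290,190:290,::-1]
A=cv2.resize(a,(390,367),interpolation=cv2.INTER_CUBIC);B=cv2.resize(b,(400,480),interpolation=cv2.INTER_CUBIC)
o=np.zeros((480,800,3),np.uint8);o[:367,:390]=A;o[:,400:]=B;cv2.imwrite("pics/c4.png",o)
for n in("top","side"):
    K,R,t=cam(n); r=cv2.Rodrigues(R)[0]
    m=np.array([535,-125.5,166]); print(n,cv2.projectPoints(np.array([m+80*ey,m-80*ey,s["eef_pos"]-[0,0,6]]),r,t,K,None)[0].reshape(-1,2))
```

```text
3.2271680442765565 [ 539.61172678 -149.76073515  172.90453781] [ 0.40746956 -0.34576847 -0.08643455]
top [[260.94918148 210.74901665]
 [297.73811025 203.74540927]
 [285.04882115 206.04659923]]
side [[236.01192896 211.77483874]
 [272.94522273 246.78049405]
 [260.02388342 234.29459295]]
```

View pics/c4.png

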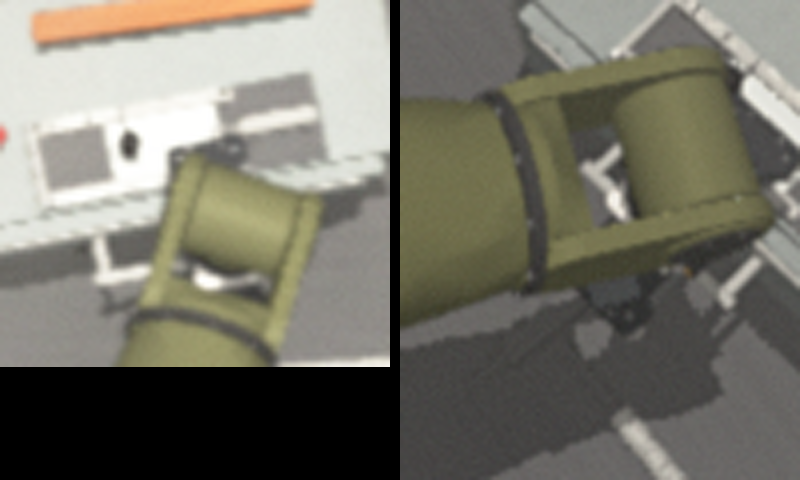

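The bar appears where expected: its left corner is at (100,280) in the crop, which is top pixel (261.8,211). A short slow pull will show whether it is held.

Call:
play_rows([
  {"dx": -0.005,"dy": 0,"dz": 0,"ax": 0,"ay": 0,"az": 0,"jaw": -1},
  {"dx": -0.01,"dy": 0,"dz": 0,"ax": 0,"ay": 0,"az": 0,"jaw": -1},
  {"dx": -0.015,"dy": 0,"dz": 0,"ax": 0,"ay": 0,"az": 0,"jaw": -1},
  {"dx": -0.02,"dy": 0,"dz": 0,"ax": 0,"ay": 0,"az": 0,"jaw": -1},
])

```text
clock: 4.0
eef_pos: [519.3, -153.2, 172.7]
eef_rot: [-1.571, -0.0, 0.172]
wrist_force: [0.3, 0.3, 0.5]
finger_gap: 0.8
```

Run:
```python
from h import *
s=manip.read_state(); print(s["finger_gap"],s["eef_pos"],s["wrist_force"])
a=manip.camera("top")[150:230,240:325,::-1]; 
A=cv2.resize(a,(595,560),interpolation=cv2.INTER_CUBIC);cv2.imwrite("pics/c5.png",A)
```

```text
0.8200868282802847 [ 519.29386245 -153.23161386  172.71711267] [0.26368541 0.34805348 0.46935972]
```

View pics/c5.png

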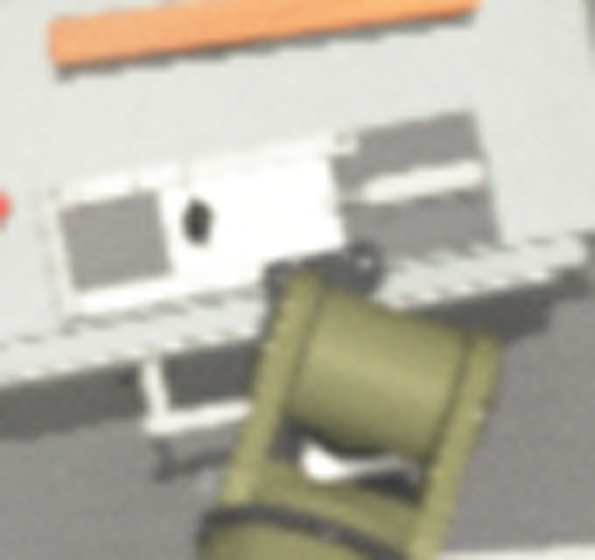

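The bar stayed put at (150,427) in the crop (top pixel 261.4,211) and the jaws have shut on nothing. I'll check the kinematics against the images by projecting the TCP axis and the body corners.

Run:
```python
from h import *
def pr(n,P):
    K,R,t=cam(n); return np.round(cv2.projectPoints(np.array(P,float),cv2.Rodrigues(R)[0],t,K,None)[0].reshape(-1,2),1)
def prt(p,yaw,gap,lab):
    x=np.array([np.cos(yaw),np.sin(yaw),0]); p=np.array(p)
    P=[p+x*g+[0,0,-25] for g in(gap/2,-gap/2)]+[p+x*88+[0,0,72],p-x*88+[0,0,72]]
    for n in("top","side"): print(lab,n,"tips+,-, body+,-",pr(n,P).tolist())
prt([208.4,508.7,192.1],1.182,106,"start")
prt([519.3,-153.2,172.7],.172,6,"now")
prt([539.4,-150.2,301.8],.172,50,"s3")
t=cv2.imread("pics/top0.png")[260:340,60:160]; s=cv2.imread("pics/side0.png")[60:160,0:110]
o=np.zeros((400,800,3),np.uint8)
o[:320,:400]=cv2.resize(t,None,fx=4,fy=4,interpolation=2); o[:360,400:796]=cv2.resize(s,None,fx=3.6,fy=3.6,interpolation=2)
# now: side
b=cv2.cvtColor(manip.camera("side"),4)[180:290,190:300]
w=np.zeros((600,800,3),np.uint8); w[:400,:]=o
cv2.imwrite("pics/c6.png",np.hstack([o[:,:400][:, :],cv2.resize(b,(400,400),interpolation=2)]) if 0 else np.vstack([np.hstack([cv2.resize(o,(400,200)),np.zeros((200,400,3),np.uint8)]),np.hstack([cv2.resize(s,(400,364),interpolation=2),cv2.resize(b,(400,364),interpolation=2)])]))
```

```text
start top tips+,-, body+,- [[116.1, 283.7], [139.7, 293.2], [100.4, 281.9], [141.8, 298.5]]
start side tips+,-, body+,- [[63.9, 122.4], [66.7, 149.9], [49.1, 98.2], [53.4, 146.8]]
now top tips+,-, body+,- [[285.5, 210.6], [285.8, 211.9], [283.3, 187.8], [291.9, 230.0]]
now side tips+,-, body+,- [[256.0, 239.6], [254.7, 240.9], [276.2, 212.4], [233.9, 255.3]]
s3 top tips+,-, body+,- [[286.1, 196.9], [288.6, 209.0], [284.9, 177.3], [294.2, 222.5]]
s3 side tips+,-, body+,- [[266.7, 219.9], [254.4, 232.3], [284.2, 194.1], [237.2, 241.3]]
```

View pics/c6.png

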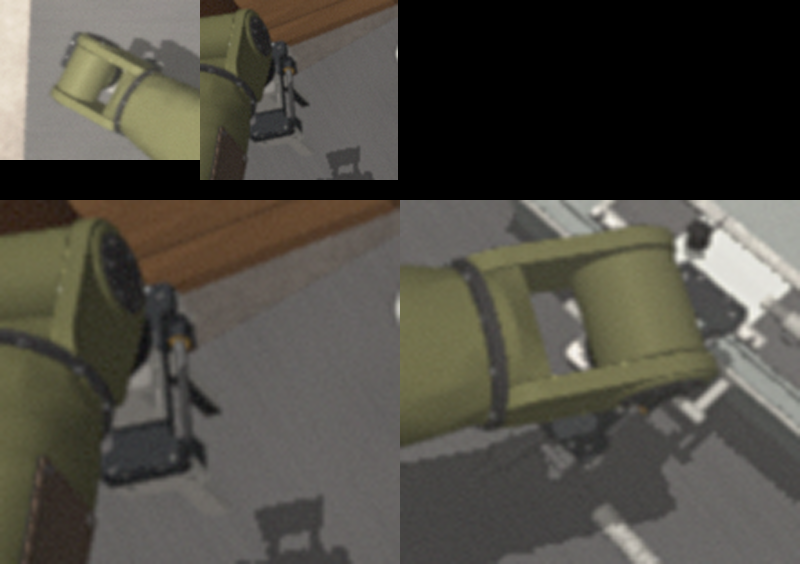

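Counting this, 8 pictures viewed. The body projections agree with the image to within a few pixels (the start and "now" crops both show the black body along the predicted line). That means the fingers passed either above or in front of the bar. I'll probe with the shut fingertips: back over the bar, then down in small steps.

Call:
play_rows([
  {"dx": 0.008,"dy": 0,"dz": 0,"ax": 0,"ay": 0,"az": 0,"jaw": -1},
  {"dx": 0.016,"dy": 0,"dz": 0,"ax": 0,"ay": 0,"az": 0,"jaw": -1},
  {"dx": 0.016,"dy": 0,"dz": 0,"ax": 0,"ay": 0,"az": 0,"jaw": -1},
])

```text
clock: 4.4
eef_pos: [536.6, -150.1, 172.4]
eef_rot: [-1.571, 0.0, 0.173]
wrist_force: [0.1, -0.3, 0.1]
finger_gap: 0.2
```

Call:
play_rows([
  {"dx": 0,"dy": 0.003,"dz": 0,"ax": 0,"ay": 0,"az": 0,"jaw": -1},
  {"dx": 0,"dy": 0.006,"dz": 0,"ax": 0,"ay": 0,"az": 0,"jaw": -1},
])

```text
clock: 4.6
eef_pos: [535.5, -150.3, 166.2]
eef_rot: [-1.571, 0.0, 0.172]
wrist_force: [-1.0, 0.4, -0.2]
finger_gap: 0.1
```

Call:
play_rows([
  {"dx": 0,"dy": 0.003,"dz": 0,"ax": 0,"ay": 0,"az": 0,"jaw": -1},
  {"dx": 0,"dy": 0.006,"dz": 0,"ax": 0,"ay": 0,"az": 0,"jaw": -1},
])

```text
clock: 4.8
eef_pos: [535.4, -150.4, 160.3]
eef_rot: [-1.571, 0.0, 0.172]
wrist_force: [0.2, -0.3, 0.2]
finger_gap: 0.9
```

Call:
play_rows([
  {"dx": 0,"dy": 0.003,"dz": 0,"ax": 0,"ay": 0,"az": 0,"jaw": -1},
  {"dx": 0,"dy": 0.006,"dz": 0,"ax": 0,"ay": 0,"az": 0,"jaw": -1},
])

```text
clock: 5.0
eef_pos: [535.9, -150.6, 156.9]
eef_rot: [-1.572, -0.002, 0.172]
wrist_force: [-18.7, 5.3, 43.1]
finger_gap: 0.4
```

Call:
play_rows([
  {"dx": 0,"dy": -0.008,"dz": 0,"ax": 0,"ay": 0,"az": 0,"jaw": -1},
  {"dx": 0,"dy": -0.016,"dz": 0,"ax": 0,"ay": 0,"az": 0,"jaw": -1},
])

```text
clock: 5.2
eef_pos: [535.5, -150.4, 170.9]
eef_rot: [-1.571, 0.0, 0.172]
wrist_force: [-0.1, -0.5, -0.4]
finger_gap: 0.4
```

Run:
```python
from h import *
s=manip.read_state(); print(s["eef_pos"],s["wrist_force"],s["moment"],s["joints"])
```

```text
[ 535.48756562 -150.37531415  170.92234144] [-0.06844849 -0.5062623  -0.38791952] [-0.14140714  0.08232661  0.03841055] [-3.39603706e-01  3.31876087e-01  1.53069360e+00 -3.23314169e-05
  1.27915400e+00 -5.11583994e-01]
```

Contact came at TCP z ≈ 158, pushing up and toward -x. I've backed off; I need to tell fingertip contact from body contact. I'll overlay the predicted tool geometry on the unobstructed start picture.

Run:
```python
from h import *
def pr(n,P):
    K,R,t=cam(n); return cv2.projectPoints(np.array(P,float),cv2.Rodrigues(R)[0],t,K,None)[0].reshape(-1,2)
yaw=1.182; x=np.array([np.cos(yaw),np.sin(yaw),0]); w=np.array([-x[1],x[0],0]); p=np.array([208.4,508.7,192.1])
out=[]
for n,f,(u0,v0,U,V),k in(("side","pics/side0.png",(10,70,80,90),6),("top","pics/top0.png",(85,265,75,50),5)):
    im=cv2.resize(cv2.imread(f)[v0:v0+V,u0:u0+U],None,fx=k,fy=k,interpolation=cv2.INTER_CUBIC)
    q=lambda P:[tuple(int(v) for v in (a-[u0,v0]+.5)*k) for a in pr(n,P)]
    for s in(1,-1):
        a,b=q([p+s*x*47+[0,0,-25],p+s*x*47+[0,0,72]]); cv2.line(im,a,b,(0,0,255),1); cv2.circle(im,a,4,(0,0,255),1)
    B=q([p+x*a+w*b+[0,0,72] for a,b in((88,37),(88,-37),(-88,-37),(-88,37))])
    cv2.polylines(im,[np.array(B)],True,(0,255,0),1)
    cv2.circle(im,q([p])[0],4,(255,255,0),1); out.append(im)
h=max(i.shape[0] for i in out); o=np.zeros((h,sum(i.shape[1] for i in out),3),np.uint8); c=0
for i in out: o[:i.shape[0],c:c+i.shape[1]]=i; c+=i.shape[1]
o=cv2.resize(o,None,fx=min(1,800/o.shape[1]),fy=min(1,800/o.shape[1])); cv2.imwrite("pics/c7.png",o)
```

```text
(no output)
```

View pics/c7.png

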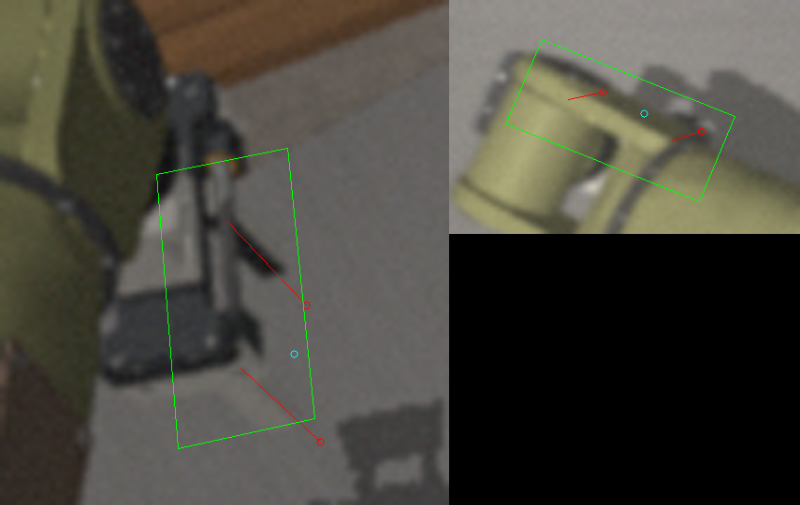

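The overlay shows the drawn tool about 12 px right and below the one seen in the side view (body corner drawn at (313,418), seen at (238,355)). That could mean the tool is higher than its frame says, or just that I'm seeing the body's top. The contact moment will show where it touches: fingertip means a small lever arm, body about 85 mm.

Call:
play_rows([
  {"dx": 0,"dy": 0.006,"dz": 0,"ax": 0,"ay": 0,"az": 0,"jaw": -1},
  {"dx": 0,"dy": 0.011,"dz": 0,"ax": 0,"ay": 0,"az": 0,"jaw": -1},
  {"dx": 0,"dy": 0.0135,"dz": 0,"ax": 0,"ay": 0,"az": 0,"jaw": -1},
])

```text
clock: 5.5
eef_pos: [535.3, -150.4, 156.8]
eef_rot: [-1.571, 0.001, 0.172]
wrist_force: [-11.3, 2.4, 24.8]
finger_gap: 0.6
```

Run:
```python
from h import *
s=manip.read_state(); F=s["wrist_force"];M=s["moment"];print(s["eef_pos"],F,M,"line pt mm",1000*np.cross(F,M)/(F@F))
```

```text
[ 535.29275025 -150.36662898  156.82527539] [-11.25482033   2.4186433   24.80674729] [ 0.51084797  2.06639263 -0.00894716] line pt mm [-68.56856049  16.80953727 -32.74847338]
```

The contact lies on the tool axis about 190 mm ahead of the sensor, so the fingertips are resting on the bar (the push is up and toward -x, off its rounded front top). So the real tips sit about 40 mm higher than the reported frame says, and the grasp has to go down to TCP z ≈ 133. I'll lift, open and straddle the bar.

Call:
play_rows([
  {"dx": 0.002,"dy": -0.012,"dz": 0,"ax": 0,"ay": 0,"az": 0,"jaw": -0.15},
  {"dx": 0.004,"dy": -0.02,"dz": 0,"ax": 0,"ay": 0,"az": 0,"jaw": -0.15},
  {"dx": 0.004,"dy": -0.02,"dz": 0,"ax": 0,"ay": 0,"az": 0,"jaw": -0.15},
  {"dx": 0.004,"dy": -0.02,"dz": 0,"ax": 0,"ay": 0,"az": 0,"jaw": -0.15},
  {"dx": 0.004,"dy": -0.02,"dz": 0,"ax": 0,"ay": 0,"az": 0,"jaw": -0.15},
  {"dx": 0.004,"dy": -0.02,"dz": 0,"ax": 0,"ay": 0,"az": 0,"jaw": -0.15},
])

```text
clock: 6.1
eef_pos: [539.4, -149.7, 176.8]
eef_rot: [-1.571, 0.001, 0.172]
wrist_force: [-0.5, -0.4, 0.4]
finger_gap: 39.8
```

Call:
play_rows([
  {"dx": 0,"dy": 0.01,"dz": 0,"ax": 0,"ay": 0,"az": 0,"jaw": -0.15},
  {"dx": 0,"dy": 0.018,"dz": 0,"ax": 0,"ay": 0,"az": 0,"jaw": -0.15},
  {"dx": 0,"dy": 0.022,"dz": 0,"ax": 0,"ay": 0,"az": 0,"jaw": -0.15},
  {"dx": 0,"dy": 0.026,"dz": 0,"ax": 0,"ay": 0,"az": 0,"jaw": -0.15},
])

```text
clock: 6.5
eef_pos: [539.4, -149.7, 150.4]
eef_rot: [-1.571, 0.001, 0.172]
wrist_force: [0.3, 0.2, -0.2]
finger_gap: 40.2
```

No contact below the earlier touch height, so the fingers straddle the bar. Deeper, then close.

Call:
play_rows([
  {"dx": 0,"dy": 0.006,"dz": 0,"ax": 0,"ay": 0,"az": 0,"jaw": -0.15},
  {"dx": 0,"dy": 0.012,"dz": 0,"ax": 0,"ay": 0,"az": 0,"jaw": -0.15},
  {"dx": 0,"dy": 0.015,"dz": 0,"ax": 0,"ay": 0,"az": 0,"jaw": -0.15},
])

```text
clock: 6.8
eef_pos: [539.3, -149.6, 135.4]
eef_rot: [-1.57, 0.001, 0.172]
wrist_force: [0.5, 0.9, -0.5]
finger_gap: 40.2
```

Call:
play_rows([
  {"dx": 0,"dy": 0,"dz": 0,"ax": 0,"ay": 0,"az": 0,"jaw": -1},
  {"dx": 0,"dy": 0,"dz": 0,"ax": 0,"ay": 0,"az": 0,"jaw": -1},
  {"dx": 0,"dy": 0,"dz": 0,"ax": 0,"ay": 0,"az": 0,"jaw": -1},
  {"dx": 0,"dy": 0,"dz": 0,"ax": 0,"ay": 0,"az": 0,"jaw": -1},
  {"dx": 0,"dy": 0,"dz": 0,"ax": 0,"ay": 0,"az": 0,"jaw": -1},
], newtons=25)

```text
clock: 7.3
eef_pos: [539.8, -149.7, 136.5]
eef_rot: [-1.571, -0.001, 0.172]
wrist_force: [1.7, 0.7, 0.6]
finger_gap: 11.5
```

Gap is 11.5 mm, so the 12 mm bar is gripped. Pull.

Call:
play_rows([
  {"dx": -0.006,"dy": 0,"dz": 0,"ax": 0,"ay": 0,"az": 0,"jaw": -1},
  {"dx": -0.014,"dy": 0,"dz": 0,"ax": 0,"ay": 0,"az": 0,"jaw": -1},
  {"dx": -0.022,"dy": 0,"dz": 0,"ax": 0,"ay": 0,"az": 0,"jaw": -1},
  {"dx": -0.03,"dy": 0,"dz": 0,"ax": 0,"ay": 0,"az": 0,"jaw": -1},
  {"dx": -0.038,"dy": 0,"dz": 0,"ax": 0,"ay": 0,"az": 0,"jaw": -1},
  {"dx": -0.046,"dy": 0,"dz": 0,"ax": 0,"ay": 0,"az": 0,"jaw": -1},
  {"dx": -0.054,"dy": 0,"dz": 0,"ax": 0,"ay": 0,"az": 0,"jaw": -1},
  {"dx": -0.062,"dy": 0,"dz": 0,"ax": 0,"ay": 0,"az": 0,"jaw": -1},
  {"dx": -0.07,"dy": 0,"dz": 0,"ax": 0,"ay": 0,"az": 0,"jaw": -1},
  {"dx": -0.078,"dy": 0,"dz": 0,"ax": 0,"ay": 0,"az": 0,"jaw": -1},
  {"dx": -0.084,"dy": 0,"dz": 0,"ax": 0,"ay": 0,"az": 0,"jaw": -1},
])

```text
clock: 8.4
eef_pos: [456.2, -164.4, 136.4]
eef_rot: [-1.571, -0.0, 0.172]
wrist_force: [3.8, -3.3, 5.0]
finger_gap: 10.7
```

Call:
play_rows([
  {"dx": -0.004,"dy": 0,"dz": 0,"ax": 0,"ay": 0,"az": 0,"jaw": -1},
  {"dx": -0.008,"dy": 0,"dz": 0,"ax": 0,"ay": 0,"az": 0,"jaw": -1},
])

```text
clock: 8.6
eef_pos: [448.5, -165.8, 136.4]
eef_rot: [-1.571, -0.0, 0.172]
wrist_force: [3.3, -3.0, 5.3]
finger_gap: 11.1
```

Call:
play_rows([
  {"dx": -0.003,"dy": 0,"dz": 0,"ax": 0,"ay": 0,"az": 0,"jaw": -1},
  {"dx": -0.006,"dy": 0,"dz": 0,"ax": 0,"ay": 0,"az": 0,"jaw": -1},
])

```text
clock: 8.8
eef_pos: [444.0, -166.6, 136.5]
eef_rot: [-1.572, -0.004, 0.172]
wrist_force: [32.5, 2.3, -10.7]
finger_gap: 11.2
```

Call:
play_rows([
  {"dx": -0.002,"dy": 0,"dz": 0,"ax": 0,"ay": 0,"az": 0,"jaw": -1},
  {"dx": -0.004,"dy": 0,"dz": 0,"ax": 0,"ay": 0,"az": 0,"jaw": -1},
])

```text
clock: 9.0
eef_pos: [443.5, -166.7, 136.5]
eef_rot: [-1.573, -0.012, 0.172]
wrist_force: [49.9, 4.1, -20.8]
finger_gap: 12.6
```

The force rises to 50 N with the bar no longer moving, so it's at the stop after 98 mm of pull (the drawer started about 2 mm ajar). Release and rise.

Call:
play_rows([
  {"dx": 0.003,"dy": 0,"dz": 0,"ax": 0,"ay": 0,"az": 0,"jaw": -1},
  {"dx": 0.003,"dy": 0,"dz": 0,"ax": 0,"ay": 0,"az": 0,"jaw": -0.2},
  {"dx": 0.003,"dy": 0,"dz": 0,"ax": 0,"ay": 0,"az": 0,"jaw": -0.2},
  {"dx": 0.003,"dy": 0,"dz": 0,"ax": 0,"ay": 0,"az": 0,"jaw": -0.2},
  {"dx": 0.003,"dy": 0,"dz": 0,"ax": 0,"ay": 0,"az": 0,"jaw": -0.2},
  {"dx": 0.003,"dy": -0.015,"dz": 0,"ax": 0,"ay": 0,"az": 0,"jaw": -0.2},
  {"dx": 0.003,"dy": -0.045,"dz": 0,"ax": 0,"ay": 0,"az": 0,"jaw": 0.06},
  {"dx": 0.003,"dy": -0.085,"dz": 0,"ax": 0,"ay": 0,"az": 0,"jaw": 0.06},
  {"dx": 0.003,"dy": -0.125,"dz": 0,"ax": 0,"ay": 0,"az": 0,"jaw": 0.06},
  {"dx": 0.003,"dy": -0.15,"dz": 0,"ax": 0,"ay": 0,"az": 0,"jaw": 0.06},
  {"dx": 0.003,"dy": -0.15,"dz": 0,"ax": 0,"ay": 0,"az": 0,"jaw": 0.06},
])

```text
clock: 10.1
eef_pos: [442.6, -167.0, 289.3]
eef_rot: [-1.574, -0.004, 0.172]
wrist_force: [0.6, 0.3, -0.5]
finger_gap: 49.7
```

Run:
```python
from h import *
go([633.5,-77,285],YAW-np.pi/2); print(manip.read_state()["wrist_force"])
```

```text
d [0.2035 0.005  0.056 ] a [-1.0000e-03  1.5707e+00  5.4000e-03]
[ 0.56833431  0.32065184 -0.51118414]
```

Call:
play_rows([
  {"dx": 0.017,"dy": 0,"dz": 0.005,"ax": 0,"ay": 0.13,"az": 0,"jaw": 0.06},
  {"dx": 0.034,"dy": 0,"dz": 0.009,"ax": 0,"ay": 0.26,"az": 0,"jaw": 0.06},
  {"dx": 0.051,"dy": 0,"dz": 0.014,"ax": 0,"ay": 0.39,"az": 0,"jaw": 0.06},
  {"dx": 0.068,"dy": 0,"dz": 0.019,"ax": 0,"ay": 0.52,"az": 0,"jaw": 0.06},
  {"dx": 0.085,"dy": 0,"dz": 0.023,"ax": 0,"ay": 0.65,"az": 0,"jaw": 0.06},
  {"dx": 0.102,"dy": 0,"dz": 0.028,"ax": 0,"ay": 0.78,"az": 0,"jaw": 0.06},
  {"dx": 0.119,"dy": 0,"dz": 0.033,"ax": 0,"ay": 0.91,"az": 0,"jaw": 0.06},
  {"dx": 0.136,"dy": 0,"dz": 0.037,"ax": 0,"ay": 1.04,"az": 0,"jaw": 0.06},
  {"dx": 0.153,"dy": 0,"dz": 0.042,"ax": 0,"ay": 1.17,"az": 0,"jaw": 0.06},
  {"dx": 0.17,"dy": 0,"dz": 0.047,"ax": 0,"ay": 1.3,"az": 0,"jaw": 0.06},
  {"dx": 0.187,"dy": 0,"dz": 0.052,"ax": 0,"ay": 1.43,"az": 0,"jaw": 0.06},
  {"dx": 0.2035,"dy": 0.005,"dz": 0.056,"ax": 0,"ay": 1.571,"az": 0,"jaw": 0.06},
  {"dx": 0.2035,"dy": 0.005,"dz": 0.056,"ax": 0,"ay": 1.571,"az": 0,"jaw": 0.06},
  {"dx": 0.2035,"dy": 0.005,"dz": 0.056,"ax": 0,"ay": 1.571,"az": 0,"jaw": 0.06},
])

```text
clock: 11.5
eef_pos: [632.3, -76.8, 280.0]
eef_rot: [-1.573, 0.001, -1.394]
wrist_force: [-0.0, 0.3, 0.4]
finger_gap: 49.7
```

Run:
```python
from h import *
go([633.5,-77,214],YAW-np.pi/2); print(manip.read_state()["joints"])
a=manip.camera("top")[100:240,195:345,::-1]; b=manip.camera("side")[120:260,205:345,::-1]
A=cv2.resize(a,(400,373),interpolation=2);B=cv2.resize(b,(400,400),interpolation=2)
o=np.zeros((400,800,3),np.uint8);o[:373,:400]=A;o[:,400:]=B;cv2.imwrite("pics/c8.png",o)
```

```text
d [0.0005 0.066  0.0012] a [ 0.0019  0.0044 -0.0006]
[-1.78258649e-01  4.61011994e-01  1.10253265e+00 -9.20229290e-05
  1.58003414e+00  1.21618527e+00]
```

View pics/c8.png

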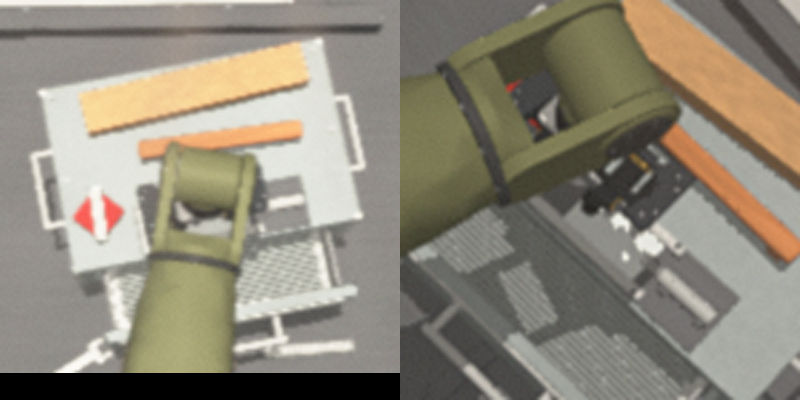

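The drawer is fully out, with its mesh visible in both views. The knob is at (590,202) in the right crop, unmoved and beside the fingers. Carton, brush and magnet are undisturbed (10 pictures viewed). I'll descend in steps, checking force.

Call:
play_rows([
  {"dx": 0,"dy": 0.012,"dz": 0.001,"ax": 0,"ay": 0.004,"az": 0,"jaw": 0.06},
  {"dx": 0,"dy": 0.024,"dz": 0.001,"ax": 0,"ay": 0.004,"az": 0,"jaw": 0.06},
  {"dx": 0,"dy": 0.03,"dz": 0.001,"ax": 0,"ay": 0.004,"az": 0,"jaw": 0.06},
  {"dx": 0,"dy": 0.035,"dz": 0.001,"ax": 0,"ay": 0.004,"az": 0,"jaw": 0.06},
  {"dx": 0,"dy": 0.038,"dz": 0.001,"ax": 0,"ay": 0.004,"az": 0,"jaw": 0.06},
])

```text
clock: 12.1
eef_pos: [633.8, -76.5, 242.6]
eef_rot: [-1.571, 0.0, -1.403]
wrist_force: [0.2, 0.5, 0.4]
finger_gap: 49.8
```

Call:
play_rows([
  {"dx": 0,"dy": 0.004,"dz": 0,"ax": 0,"ay": 0,"az": 0,"jaw": 0.06},
  {"dx": 0,"dy": 0.008,"dz": 0,"ax": 0,"ay": 0,"az": 0,"jaw": 0.06},
  {"dx": 0,"dy": 0.012,"dz": 0,"ax": 0,"ay": 0,"az": 0,"jaw": 0.06},
])

```text
clock: 12.4
eef_pos: [633.9, -76.5, 230.9]
eef_rot: [-1.571, -0.0, -1.403]
wrist_force: [0.5, -0.1, -0.6]
finger_gap: 50.1
```

Call:
play_rows([
  {"dx": 0,"dy": 0.004,"dz": 0,"ax": 0,"ay": 0,"az": 0,"jaw": 0.06},
  {"dx": 0,"dy": 0.008,"dz": 0,"ax": 0,"ay": 0,"az": 0,"jaw": 0.06},
  {"dx": 0,"dy": 0.012,"dz": 0,"ax": 0,"ay": 0,"az": 0,"jaw": 0.06},
])

```text
clock: 12.7
eef_pos: [633.9, -76.5, 218.8]
eef_rot: [-1.571, 0.0, -1.403]
wrist_force: [-0.3, 0.2, -0.2]
finger_gap: 49.9
```

Call:
play_rows([
  {"dx": 0,"dy": 0.002,"dz": 0,"ax": 0,"ay": 0,"az": 0,"jaw": 0.06},
  {"dx": 0,"dy": 0.005,"dz": 0,"ax": 0,"ay": 0,"az": 0,"jaw": 0.06},
  {"dx": 0,"dy": 0.005,"dz": 0,"ax": 0,"ay": 0,"az": 0,"jaw": -0.1},
  {"dx": 0,"dy": 0.005,"dz": 0,"ax": 0,"ay": 0,"az": 0,"jaw": -0.3},
  {"dx": 0,"dy": 0.005,"dz": 0,"ax": 0,"ay": 0,"az": 0,"jaw": -0.45},
  {"dx": 0,"dy": 0.005,"dz": 0,"ax": 0,"ay": 0,"az": 0,"jaw": -0.45},
])

```text
clock: 13.3
eef_pos: [633.9, -76.5, 214.3]
eef_rot: [-1.571, -0.0, -1.403]
wrist_force: [-0.6, 0.3, -0.2]
finger_gap: 26.4
```

Call:
play_rows([
  {"dx": 0,"dy": 0,"dz": 0,"ax": 0,"ay": 0,"az": 0,"jaw": -1},
  {"dx": 0,"dy": 0,"dz": 0,"ax": 0,"ay": 0,"az": 0,"jaw": -1},
  {"dx": 0,"dy": 0,"dz": 0,"ax": 0,"ay": 0,"az": 0,"jaw": -1},
], newtons=30)

```text
clock: 13.6
eef_pos: [633.7, -75.3, 214.2]
eef_rot: [-1.571, 0.002, -1.402]
wrist_force: [-2.6, 7.5, 1.5]
finger_gap: 21.2
```

Run:
```python
from h import *
s=manip.read_state(); print(s["finger_gap"],s["eef_pos"],"oven-frame F",s["wrist_force"]@ex,s["wrist_force"]@ey,s["wrist_force"][2])
```

```text
21.2051060657149 [633.73592992 -75.34530755 214.2450796 ] oven-frame F -1.3110887846039507 7.83179963699852 1.5329172613754207
```

Knob gripped (gap 21.2 mm). The +y push of 8 N means the shutter is pressed against its shut stop, so this measured pose is travel zero. I'll slide about 32 mm along oven +y (tool -x), plus a little for arm compliance.

Call:
play_rows([
  {"dx": -0.002,"dy": 0,"dz": 0,"ax": 0,"ay": 0,"az": 0,"jaw": -1},
  {"dx": -0.006,"dy": 0,"dz": 0,"ax": 0,"ay": 0,"az": 0,"jaw": -1},
  {"dx": -0.01,"dy": 0,"dz": 0,"ax": 0,"ay": 0,"az": 0,"jaw": -1},
  {"dx": -0.014,"dy": 0,"dz": 0,"ax": 0,"ay": 0,"az": 0,"jaw": -1},
  {"dx": -0.018,"dy": 0,"dz": 0,"ax": 0,"ay": 0,"az": 0,"jaw": -1},
  {"dx": -0.022,"dy": 0,"dz": 0,"ax": 0,"ay": 0,"az": 0,"jaw": -1},
  {"dx": -0.026,"dy": 0,"dz": 0,"ax": 0,"ay": 0,"az": 0,"jaw": -1},
  {"dx": -0.03,"dy": 0,"dz": 0,"ax": 0,"ay": 0,"az": 0,"jaw": -1},
  {"dx": -0.033,"dy": 0,"dz": 0,"ax": 0,"ay": 0,"az": 0,"jaw": -1},
  {"dx": -0.033,"dy": 0,"dz": 0,"ax": 0,"ay": 0,"az": 0,"jaw": -1},
  {"dx": -0.033,"dy": 0,"dz": 0,"ax": 0,"ay": 0,"az": 0,"jaw": -1},
])

```text
clock: 14.7
eef_pos: [628.3, -44.5, 214.3]
eef_rot: [-1.571, -0.001, -1.404]
wrist_force: [-0.1, -6.9, -0.3]
finger_gap: 21.5
```

Run:
```python
from h import *
s=manip.read_state(); d=s["eef_pos"]-[633.74,-75.35,214.2]
print("travel",d@ey,"x",d@ex,s["finger_gap"],"F",s["wrist_force"]@ex,s["wrist_force"]@ey,s["wrist_force"][2])
a=manip.camera("top")[150:225,225:325,::-1]; b=manip.camera("side")[135:255,225:325,::-1]
A=cv2.resize(a,(400,300),interpolation=2);B=cv2.resize(b,(400,480),interpolation=2)
o=np.zeros((480,800,3),np.uint8);o[:300,:400]=A;o[:,400:]=B;cv2.imwrite("pics/c9.png",o)
```

```text
travel 31.332031308938245 x -0.06992838767079412 21.535782026008324 F -1.2704495169128032 -6.749155029811432 -0.33927040874721914
```

View pics/c9.png

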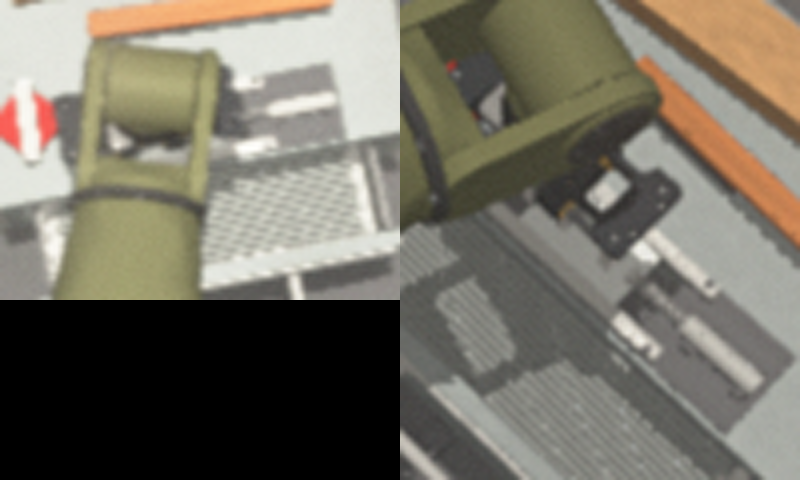

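The side view shows the shutter plate's -y corner at about (660,260). A 32 mm slide predicts (660,262). The drawer is still out, and the magnet and brush are in place (11 pictures viewed). I'll nudge 0.7 mm and settle.

Call:
play_rows([
  {"dx": -0.0007,"dy": 0,"dz": 0,"ax": 0,"ay": 0,"az": 0,"jaw": -1},
  {"dx": -0.0007,"dy": 0,"dz": 0,"ax": 0,"ay": 0,"az": 0,"jaw": -1},
  {"dx": -0.0007,"dy": 0,"dz": 0,"ax": 0,"ay": 0,"az": 0,"jaw": -1},
  {"dx": -0.0007,"dy": 0,"dz": 0,"ax": 0,"ay": 0,"az": 0,"jaw": -1},
  {"dx": -0.0007,"dy": 0,"dz": 0,"ax": 0,"ay": 0,"az": 0,"jaw": -1},
  {"dx": -0.0007,"dy": 0,"dz": 0,"ax": 0,"ay": 0,"az": 0,"jaw": -1},
  {"dx": -0.0007,"dy": 0,"dz": 0,"ax": 0,"ay": 0,"az": 0,"jaw": -1},
  {"dx": -0.0007,"dy": 0,"dz": 0,"ax": 0,"ay": 0,"az": 0,"jaw": -1},
  {"dx": -0.0007,"dy": 0,"dz": 0,"ax": 0,"ay": 0,"az": 0,"jaw": -1},
  {"dx": -0.0007,"dy": 0,"dz": 0,"ax": 0,"ay": 0,"az": 0,"jaw": -1},
])

```text
clock: 15.8
eef_pos: [628.2, -44.0, 214.3]
eef_rot: [-1.571, -0.001, -1.404]
wrist_force: [0.4, -7.6, -0.5]
finger_gap: 21.2
```

Run:
```python
from h import *
s=manip.read_state(); d=s["eef_pos"]-[633.74,-75.35,214.2]
print("travel",d@ey,"gap",s["finger_gap"],"Fy",s["wrist_force"]@ey,"qd",np.abs(s["qd"]).max())
if abs(d@ey-32)<1.5 and 20<s["finger_gap"]<23: print(manip.sign_off())
```

```text
travel 31.8668119189045 gap 21.233572371549553 Fy -7.511100787301703 qd 0.001845563378889884
the job is handed in; nothing more can be done
None
```

I pulled the rod drawer out to its stop and left it out, then slid the vent shutter half open. The job was handed in at about 16 s with the gripper still holding the shutter; no verdict came back.

**Drawer:** it came out about 98 mm before the pull rose to 50 N without further movement, so it had started roughly 2 mm ajar. Later pictures still showed it out.

**Shutter:** at the end it had travelled 31.9 mm from the shut stop (half is 32 mm). The spring pushed back with 7.5 N against 7.7 N expected, the grip measured 21 mm on the 22 mm knob, and the arm was still. The gripper hid the half mark, so I could not read it. The visible corner of the shutter plate matched a 32 mm slide.

**What went wrong or disagreed:**
- **Missed first grasp:** the first try at the handle closed above the bar. The fingertips are really about 40 mm higher than the stated tool frame implies. I found this by touching the tips on the bar and corrected both grasps for it.
- **Contact force:** the first touch on the bar reached about 47 N at the wrist. The moment reading on a lighter second touch showed it was the fingertips on the bar, not the gripper's body. I take the first touch to be the same, but did not measure it.
- **Bystanders:** the magnet, brush and carton were where they started in the last pictures that showed each. I did not re-measure the things on the bench.

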